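# Load the guarded hand press and hold its lever down

## Task

Push the board carrier of the small hand press fully home by the outside of its blue plate. Then reach down through the window of the yellow guard with your fingertips and press the red lever pad firmly all the way down, without ramming it; finish while holding it down. Leave the lever alone until the carrier is home, do not touch the guard at all, do not grip anything or reach behind the blue plate, and do not disturb the weight and the loupe that stand beside the rail.

Things in the scene. Friction and masses are not known exactly. Their poses are not given: they have to be found in the camera images.
- guard: Yellow safety guard of the press, fixed: level top frame 140 (x) x 170 mm, 4 mm thick, upper side 108 mm above the worktop, window 70 (x) x 100 mm (y) in its middle; posts and clear walls below (front wall ends 50 mm above the worktop). Origin: on the worktop below the window's middle. x points into the press, away from the carrier side, z up; the whole press is turned with it about z.
- window (a point): Middle of the guard window, level with the frame's upper side (108 mm above the worktop).
- lever_pad (a point): Middle of the top of the red lever pad, 36 mm (x) by 44 mm (y), seen through the window; with the lever up it is 24 mm below the guard's upper side and 4 mm from the window's middle (towards -x).
- paddle: The steel lever arm with its red pad (the part that is pressed). Origin on the hinge, 59 mm behind the pad's middle (guard +x) and 78 mm above the worktop.
- lever (a joint): Turn of the lever in rad: 0 up (it springs back there), 0.25 fully down against its stop, when the pad has sunk about 15 mm. The spring needs about 5 N at the pad to start and 9 N fully down.
- carrier (a joint): Travel of the board carrier in m along the guard's x axis: 0 fully out, 0.07 fully home against its stop; it stays where it is left (friction about 3 N). It runs on a fixed rail 50 mm wide, rising 18 mm above the worktop, that reaches 205 mm out from below the window's middle.
- push_face (a point): Middle of the width of the outer (robot-side) face of the blue push plate of the carrier, 60 mm above the worktop. The upright plate is 70 mm wide (guard y), from 20 to 80 mm above the worktop, 6 mm thick, and moves along the guard's x axis; at home this face is 120 mm in front of the window's middle, 50 mm in front of the guard frame.
- plate_back: The dark back sheet and ribs behind the blue plate, on the side towards the guard; not to be touched. Its origin is on the worktop, 111 mm farther in (guard x) than the back sheet; the ribs reach 18 mm in from the sheet.
- gauge_weight: Loose brass-coloured calibration weight, 26 mm across, 38 mm high, standing beside the carrier's rail. Origin at the centre of its underside.
- loupe: Loose black loupe, 37 mm across, 40 mm high, standing on the other side of the rail. Origin at the centre of its underside.

How it is judged (in metres and radians):
On the way, in this order (a step that is already met when the one before it is completed fails the run):
1. the carrier is pushed fully home (value of joint carrier above 0.066 m), for 0.2 s.
2. the lever pad is pressed down by the fingers with the carrier home (value of joint carrier above 0.066 m and value of joint lever above 0.2 rad and contact force between the fingers and paddle above 2 N), for 0.3 s.
At the end, for the whole second after the job is handed in: The carrier is within 4 mm of its home stop (joint above 0.066 m) and the fingers hold the lever pad down: lever beyond 0.2 rad of 0.25, pressed with more than 2 N (all of step 2); the arm keeps its last pose, push and grip.
It fails at once if the guard is touched (over 1 N) (contact force between guard and anything else above 1 N).
It fails at once if the lever is pressed while the carrier is not home (value of joint lever above 0.06 rad and value of joint carrier below 0.064 m).
It fails at once if the lever is rammed (over 60 N) (contact force between the fingers and paddle above 60 N).
It fails at once if the plate is gripped or touched from behind (over 1 N) (contact force between the fingers and plate_back above 1 N).
It fails at once if the weight or the loupe is moved over 15 mm or lifted (distance of any of gauge_weight, loupe from where it was at the start of the episode above 0.015 m).
It also fails if it takes over 40 s, if anything falls off the work surface, if the arm or the gripper's body presses on something with over 40 N, if the wrist force passes 120 N, or if a joint passes its speed limit or range.

## Robot

A 6-joint arm with a two-finger parallel gripper is mounted at the origin on a cart in front of the work surface, level with it; the furniture and walls round the work are solid. World frame = base frame: x ahead of the robot, y to its left, z up, the work surface at z = 0. Lengths are in mm, angles in rad, forces in N, time in s.
With the tool pointing down it reaches from about 350 to 950 mm from the base axis. Payload 17.4 kg.
Tool frame: the origin (TCP) lies midway between the tips of the shut fingers; the grasp point (between the pads) lies 19 mm behind it (bot.grip_depth is the distance from the TCP to the grasp point, in mm); z points along the fingers, y is the line along which they close (so a half turn about z gives the same grasp; the last joint's range is limited). The gripper opens to 93 mm and grips with 3 to 60 N. Pads are 15 mm wide; open, the fingers measure 128 mm over their backs; the gripper's body (75 mm by 188 mm) begins 65 mm behind the grasp point.
Start: joints at [-1.158, 0.116, 1.442, -0, 1.584, -0.038], TCP at [294.08, -607.576, 184.846] pointing down, gripper open.
Joint ranges: [-2.83, 2.83], [-0.83, 2.19], [0.07, 2.5], [-1.14, 4.28], [0.01, 3], [-2.97, 2.97]. Speed limits (rad/s): [1.89, 1.89, 2.22, 3.14, 3.14, 3.14].

## Interface

Orientations are given as a rotation vector (axis times angle).
In Python, from cell import bot gives the robot as it stands.
- The arm moves only by the tool send_rows, never from a script. Its argument "rows" is a list of rows, each a list of 7 numbers: the opening, from -1 (shut) to 1 (fully open), so that 0 is half open, then the shift along the tool's x, y, z each as a share of 0.3 m, from -1 to 1, then the turn, a rotation vector about the tool's x, y, z each as a share of 180 degrees, from -1 to 1. In form: [[claw, dx, dy, dz, ax, ay, az], ...]. A call has 1 to 8 rows; each row is the pose to reach, as a shift and turn from the pose commanded when the call began, along the tool's axes at that moment, turning the shorter way round; what a row does not reach only later rows make up. A row lasts 1/8 s, in which the tool goes at most 62.5 mm and 10.7 degrees, less where a joint would pass 70% of its speed; a pose out of reach is approached as far as the arm can. A call with a number of a shift or a turn outside -1 to 1 is refused whole. A call with a gripper value outside its range is refused whole. The fingers move at their own pace and stop on an object; "newtons" is the grip in N (left out, the last holds). Time passes only in rows, so rows that repeat a pose let the fingers close. It gives the time, the measured TCP pose, the force, the opening and the grip force at its end, in the units of the state.
- bot.get_obs(): the state, without advancing time (a new reading comes with each control period).
- bot.camera(name): name is "scene" or "top"; returns the picture (480x640x3 uint8, red, green, blue); there is no depth.
- bot.calibration(name): a dict with "K" (3x3 intrinsics, pixels), "R" (3x3) and "t" (3): a world point X has camera coordinates R X + t. Camera axes: x right, y down, z forward; pixel columns grow to the right and rows downward; lengths in mm; the calibration is good to about 2 mm. A picture is of the moment at which its call begins. calibration takes no time and is no camera call.
- bot.job_done(): hands the job in; it is judged then, once.
Trained networks look in the newest picture that a camera, given by its name, has taken for a name from the list of things; names that differ only in an ending like _2 or _b are one class to them, and where a whole thing is asked for, a point or a joint stands for the part that bears it (a point fixed in the world has none). Each returns a list of dicts, best first, with "conf" (0 to 1); they miss things now and then, are a little off and sometimes report something else, mostly with a low value. They report only what shows in the picture. A call takes as long as a camera call.
- bot.regions_of(thing, camera): "pixels" (480x640 bool, what is visible of it) and "box" ([centre column, centre row, width, height] in pixels, round what is visible of it).
- bot.tip_of(thing, camera): "xy" ([column, row] in pixels: a listed point, or the origin of a listed thing).
The state is a dict: "time_s": time; "joints": joint angles; "qd": joint speeds; "tau": joint torques, N m; "tcp_pos": TCP position; "tcp_rot": TCP orientation; "force": force on the tool from outside, world axes, zero at the start; "wrist_torque": the same for the moment, N m; "width": finger opening in mm; "gripper_force": force on a finger pad.
Only numpy, scipy, OpenCV 4.12 (cv2) and the standard library are available. Lean on these libraries where they do the work, as an engineer would, in place of code of your own. Each camera call takes 0.05 s, during which the arm holds its last target. There are 200 camera calls.

## Working session

There is one attempt and no reset: what is moved stays moved. The work goes in short steps, Python scripts to look and compute and a tool call to move; the robot and the scene stay as the last step left them, time stands still between calls to the robot, and variables do not carry over. Pictures are saved under pics/ and viewed, at most 10 in all, crops included, and the job is handed in when it is done.

Besides the shell and the picture viewer there is one more tool, called after ">>>" as name(argument=value, ...), one argument or row to a line, values as JSON. send_rows: Moves the arm, as the interface text tells. Shift numbers are shares of 0.3 m and turn numbers shares of 180 degrees, none past 1 either way. Its arguments: {"type":"object","properties":{"rows":{"type":"array","items":{"type":"array","items":{"type":"number","minimum":-1,"maximum":1}}},"newtons":{"type":"number"}},"required":["rows"]}

```bash
mkdir -p pics; cat > h.py <<'E'
import numpy as np,cv2
from cell import bot
def ray(cam,uv,z):
    c=bot.calibration(cam);K,R,t=map(np.array,(c["K"],c["R"],c["t"]));t=t.ravel()
    d=R.T@np.linalg.solve(K,[uv[0],uv[1],1]);o=-R.T@t
    return o+d*(z-o[2])/d[2]
def proj(cam,X):
    c=bot.calibration(cam);p=np.array(c["K"])@(np.array(c["R"])@np.array(X,float)+np.array(c["t"]).ravel());return p[:2]/p[2]
E
python3 - <<'E'
from h import *
for c in("scene","top"):
    im=bot.camera(c);cv2.imwrite(f"pics/{c}0.png",im[:,:,::-1])
    for n,z in(("window",108),("lever_pad",84),("push_face",60),("gauge_weight",0),("loupe",0),("guard",0),("plate_back",0),("paddle",78)):
        for d in bot.tip_of(n,c)[:2]: print(c,n,round(d["conf"],2),np.round(d["xy"],1),np.round(ray(c,d["xy"],z),1))
o=bot.get_obs();print(o)
E
```

```text
scene window 0.73 [390.4 292.8] [337.4 325.4 108. ]
scene window 0.69 [307.1 206.8] [565.5 300.8 108. ]
scene lever_pad 0.91 [308.3 219.8] [567.1 297.9  84. ]
scene push_face 0.89 [392.6 292.7] [383.1 281.4  60. ]
scene gauge_weight 0.96 [321.5 333.6] [422.3 367.4   0. ]
scene gauge_weight 0.34 [406.7 287. ] [441.5 202.6   0. ]
scene loupe 0.59 [407.4 284.8] [445.1 198.2   0. ]
scene loupe 0.4 [307.3 267.7] [563.4 302.4   0. ]
scene guard 0.86 [308.7 266.6] [564.8 298.9   0. ]
scene plate_back 0.64 [305.7 209.5] [719.1 209.    0. ]
scene plate_back 0.57 [407.3 288.3] [438.5 203.9   0. ]
scene paddle 0.88 [286.  212.9] [611.4 310.8  78. ]
scene paddle 0.5 [409.5 286.5] [364.1 270.4  78. ]
top lever_pad 0.7 [332.2 210.1] [562.5 296.9  84. ]
top push_face 0.56 [346.4 309.5] [391.5 273.2  60. ]
top gauge_weight 0.65 [290.1 293. ] [424.1 373.6   0. ]
top loupe 0.78 [387.7 286.9] [434.4 191.3   0. ]
top plate_back 0.64 [346.5 311.6] [389.1 269.1   0. ]
top paddle 0.7 [326.7 183.1] [612.7 305.9  78. ]
{'time_s': 0.9, 'joints': array([-1.15779339e+00,  1.15960110e-01,  1.44157948e+00,  2.06183879e-06,
        1.58400565e+00, -3.77961487e-02]), 'qd': array([ 1.38254535e-03,  8.13296298e-04, -1.55543264e-04, -1.23329170e-03,
        9.33267742e-05,  8.24108479e-04]), 'tau': array([ 4.13872491e-03, -7.21019340e+01, -6.22757006e+01,  7.82177551e-02,
        1.81562256e-02,  1.55445525e-05]), 'tcp_pos': array([ 294.08620323, -607.57845771,  184.88579308]), 'tcp_rot': array([3.06208067e+00, 7.02122530e-01, 1.70731560e-05]), 'force': array([ 0.37811567, -0.30734688, -0.1346019 ]), 'wrist_torque': array([-0.04337303,  0.02274211,  0.01336736]), 'gripper_force': 0.0, 'width': 92.8510703152338}
```

View pics/scene0.png

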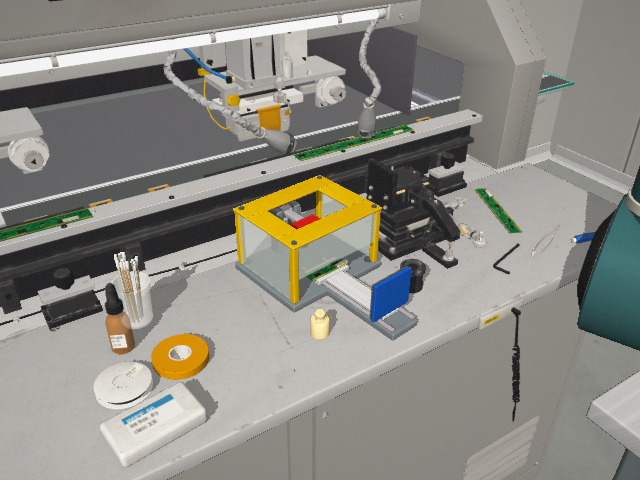

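View pics/top0.png

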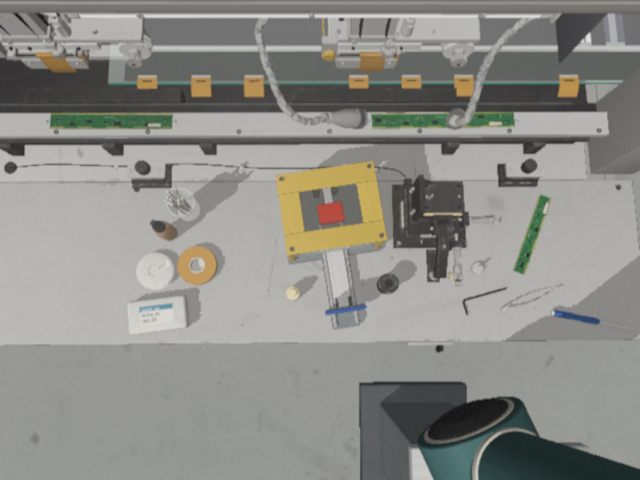

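The top view shows the guard at about (332,210) with the red pad inside, and the blue plate at (346,310). The weight is at (292,293) and the loupe at (388,285). Next I need the press angle and refined positions.

```bash
python3 - <<'E'
from h import *
from scipy.optimize import least_squares
bot.camera("top");bot.camera("scene")
M={}
for c in("top","scene"):
    im=cv2.imread(f"pics/{c}0.png");h=cv2.cvtColor(im,cv2.COLOR_BGR2HSV)
    m=cv2.inRange(h,(20,150,90),(32,255,255));red=cv2.inRange(h,(0,170,90),(6,255,255))|cv2.inRange(h,(174,170,90),(180,255,255));bl=cv2.inRange(h,(100,150,50),(120,255,255))
    for n,k in(("red",red),("blue",bl)):
        _,l,s,ce=cv2.connectedComponentsWithStats(k)
        for i in np.argsort(-s[1:,4])[:3]+1:
            print(c,n,s[i],np.round(ce[i],1))
    # window hole
    cs,hi=cv2.findContours(m,cv2.RETR_CCOMP,cv2.CHAIN_APPROX_NONE)
    for q,hh in zip(cs,hi[0]):
        if hh[3]>=0 and cv2.contourArea(q)>300:
            P=np.array([ray(c,p[0],108)[:2] for p in q],np.float32);print(c,"hole",cv2.minAreaRect(P),len(q))
        elif hh[3]<0 and cv2.contourArea(q)>2000:
            P=np.array([ray(c,p[0],108)[:2] for p in q],np.float32);print(c,"outer",cv2.minAreaRect(P))
def tri(a,b):
    return least_squares(lambda X:np.r_[proj("scene",X)-a,proj("top",X)-b],[500,250,50]).x
for n in("lever_pad","push_face","gauge_weight","loupe","paddle"):
    print(n,np.round(tri(bot.tip_of(n,"scene")[0]["xy"],bot.tip_of(n,"top")[0]["xy"]),1))
for c in("scene","top"):
    cal=bot.calibration(c);print(c,-np.array(cal["R"]).T@np.ravel(cal["t"]))
print("fixture",tri([372,160],[410,180]),tri([415,185],[464,181]))
E
python3 - <<'E'
import cv2
a=cv2.imread("pics/top0.png")[150:340,260:480];cv2.imwrite("pics/c1.png",cv2.resize(a,None,fx=3,fy=3,interpolation=2))
E
```

```text
top blue [583 318  16   5  48] [590.5 320.1]
top blue [571 315  12   4  24] [575.8 316.7]
top blue [561 313   6   4  15] [564.  314.7]Traceback (most recent call last):
  File "<stdin>", line 14, in <module>
TypeError: 'NoneType' object is not subscriptable
```

View pics/c1.png

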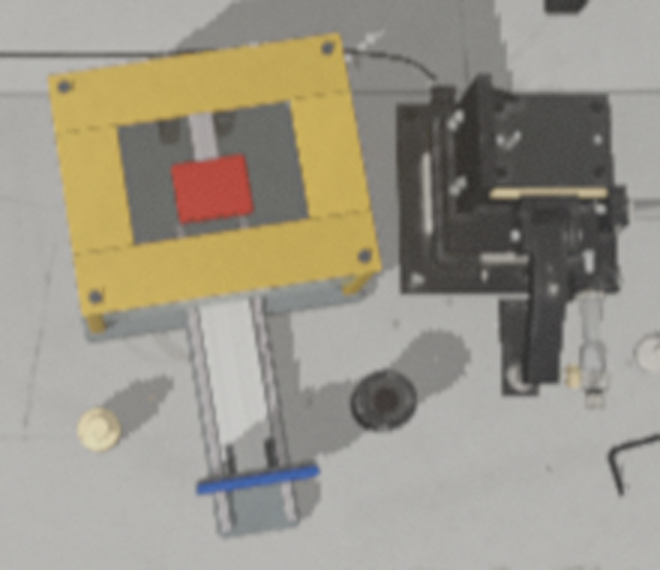

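The crop shows the frame corners at about (50,75), (340,34), (381,268) and (83,314), and the window corners at (118,127), (291,101), (308,217) and (134,244). The plate's top edge runs from (198,490) to (318,469). I'll fit one press pose to all of these.

```bash
python3 - <<'E'
from h import *
from scipy.optimize import least_squares
f=lambda p:(p[0]/3+260-.33,p[1]/3+150-.33)
T=[];
for p,(x,y) in zip([(50,75),(340,34),(381,268),(83,314)],[(70,85),(70,-85),(-70,-85),(-70,85)]):T.append(("top",f(p),x,y))
for p,(x,y) in zip([(118,127),(291,101),(308,217),(134,244)],[(35,50),(35,-50),(-35,-50),(-35,50)]):T.append(("top",f(p),x,y))
for p,(x,y) in zip([(236,209),(322,177),(381,207),(295,246)],[(70,85),(70,-85),(-70,-85),(-70,85)]):T.append(("scene",p,x,y))
def W(q,x,y,z):
    c,s=np.cos(q[2]),np.sin(q[2]);return [q[0]+c*x-s*y,q[1]+s*x+c*y,z]
def go(T):
    return least_squares(lambda q:np.ravel([proj(c,W(q,x,y,108))-p for c,p,x,y in T]),[560,300,.15])
for S in(T,T[:8],T[8:]):
    r=go(S);print(np.round(r.x,3),np.round(r.fun,1))
q=go(T).x
a=ray("top",f((198,490)),80);b=ray("top",f((318,469)),80);print("plate top",a,b,np.linalg.norm(a-b),np.arctan2((a-b)[1],(a-b)[0])-np.pi/2)
R=lambda X:np.array([[np.cos(q[2]),np.sin(q[2])],[-np.sin(q[2]),np.cos(q[2])]])@(np.array(X)[:2]-q[:2])
for n,X in(("plateA",a),("B",b),("weight",ray("top",f((98,428)),20)),("loupe",ray("top",f((383,400)),20)),("pad",ray("top",f((212,188)),84))):print(n,R(X))
def tri(a,b):
    r=least_squares(lambda X:np.r_[proj("scene",X)-a,proj("top",X)-b],[500,250,50]);return r.x,r.cost
print("fixture",tri([368,160],f((440,90))),tri([413,183],f((608,97))))
print([W(q,x,0,0) for x in(-120,-190,-240,-4)])
E
```

```text
[5.62444e+02 2.99756e+02 1.45000e-01] [-0.8 -0.1  0.6 -0.5  0.9  0.9 -0.3  0.6 -0.2 -0.7  0.2 -0.4  1.2  0.7
  0.5  0.4 -2.5 -0.9 -1.  -3.   2.6 -0.1 -1.   2.4]
[5.62645e+02 3.00195e+02 1.44000e-01] [-1.1 -0.3  0.4 -0.6  0.6  0.8 -0.5  0.4 -0.5 -0.8 -0.1 -0.5  1.   0.6
  0.2  0.3]
[5.62388e+02 2.98964e+02 1.45000e-01] [-2.  -1.  -0.6 -3.1  3.1 -0.3 -0.4  2.3]
plate top [385.28533961 309.67721119  80.        ] [396.61741459 241.68982989  80.        ] 68.9253214686939 0.1651607668989008
plateA [-173.87151467   35.38928093]
B [-172.47169859  -33.52182453]
weight [-126.94365753   88.08609329]
loupe [-136.18731489  -86.21290199]
pad [-3.84791334  0.98422935]
fixture (array([597.78823817, 172.86878199, 138.50018908]), np.float64(7.713490211005466)) (array([617.08333413,  55.18453401,  56.55849107]), np.float64(6.123707347809161))
[[np.float64(443.7009244430452), np.float64(282.43458381279714), 0], [np.float64(374.43399666441485), np.float64(272.33048978562164), 0], [np.float64(324.9576196796789), np.float64(265.11327976621055), 0], [np.float64(558.4861190476328), np.float64(299.17851105783086), 0]]
```

>>> send_rows(
  rows=[
    [-1, 0.3, -0.23, -0.217, 0, 0, 0.03],
    [-1, 0.5, -0.38, -0.217, 0, 0, 0.06],
    [-1, 0.7, -0.53, -0.217, 0, 0, 0.0974],
    [-1, 0.914, -0.694, -0.217, 0, 0, 0.0974],
    [-1, 0.914, -0.694, -0.217, 0, 0, 0.0974],
    [-1, 0.914, -0.694, -0.217, 0, 0, 0.0974],
    [-1, 0.914, -0.694, -0.217, 0, 0, 0.0974],
    [-1, 0.914, -0.694, -0.217, 0, 0, 0.0974],
  ],
)

```text
time_s: 2.0
tcp_pos: [450.1, -301.0, 250.0]
tcp_rot: [3.133, 0.228, -0.0]
force: [0.1, -0.9, 0.1]
width: 17.5
gripper_force: 0.0
```

>>> send_rows(
  rows=[
    [-1, 0.243, -0.975, 0, 0, 0, 0],
    [-1, 0.243, -0.975, 0, 0, 0, 0],
    [-1, 0.243, -0.975, 0, 0, 0, 0],
    [-1, 0.243, -0.975, 0, 0, 0, 0],
    [-1, 0.243, -0.975, 0, 0, 0, 0],
    [-1, 0.243, -0.975, 0, 0, 0, 0],
    [-1, 0.243, -0.975, 0, 0, 0, 0],
  ],
)

```text
time_s: 2.88
tcp_pos: [480.2, -1.8, 249.8]
tcp_rot: [3.133, 0.226, -0.001]
force: [0.4, -1.0, -0.4]
width: 0.5
gripper_force: 0.0
```

>>> send_rows(
  rows=[
    [-1, -0.3, -0.956, 0, 0, 0, 0],
    [-1, -0.3, -0.956, 0, 0, 0, 0],
    [-1, -0.3, -0.956, 0, 0, 0, 0],
    [-1, -0.3, -0.956, 0, 0, 0, 0],
    [-1, -0.3, -0.956, 0, 0, 0, 0],
    [-1, -0.3, -0.956, 0, 0, 0, 0],
    [-1, -0.3, -0.956, 0, 0, 0, 0],
  ],
)

```text
time_s: 3.75
tcp_pos: [350.5, 268.9, 249.9]
tcp_rot: [3.133, 0.225, -0.0]
force: [-0.2, -0.2, 0.7]
width: 0.4
gripper_force: 0.0
```

>>> send_rows(
  rows=[
    [-1, 0, 0, 0.2, 0, 0, 0],
    [-1, 0, 0, 0.4, 0, 0, 0],
    [-1, 0, 0, 0.5, 0, 0, 0],
    [-1, 0, 0, 0.6, 0, 0, 0],
    [-1, 0, 0, 0.6, 0, 0, 0],
    [-1, 0, 0, 0.6, 0, 0, 0],
  ],
)

```text
time_s: 4.5
tcp_pos: [350.7, 269.5, 71.3]
tcp_rot: [-3.133, -0.224, -0.002]
force: [0.3, 1.5, 0.5]
width: 0.9
gripper_force: 0.0
```

```bash
python3 - <<'E'
from h import *
o=bot.get_obs();print(o["tcp_pos"])
a=bot.camera("scene")[130:350,220:500];cv2.imwrite("pics/s1.png",cv2.resize(a,None,fx=2.5,fy=2.5)[:,:,::-1])
E
```

```text
[350.73649618 269.49742836  71.32459491]
```

View pics/s1.png

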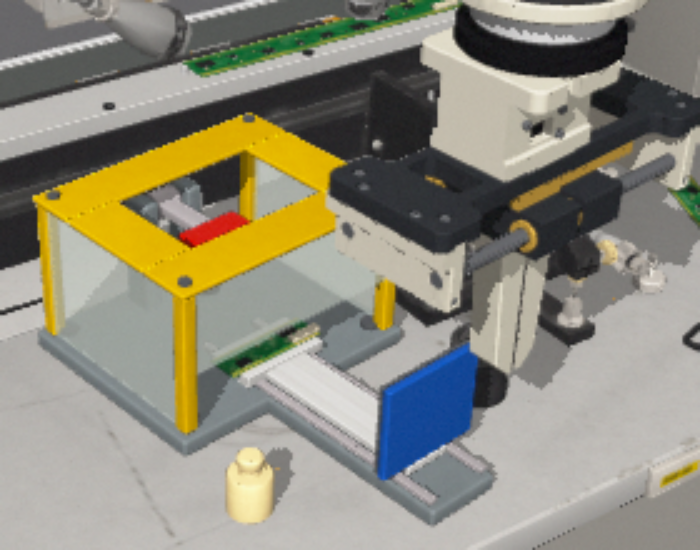

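The picture shows a finger tip near crop (490,380), apparently beside the plate's right edge. I'll check that against the projection of the measured TCP.

```bash
python3 - <<'E'
from h import *
g=lambda X:np.round((proj("scene",X)-[220,130])*2.5)
print("tcp",g([350.7,269.5,71.3]),"plate corners",[g([562.5+.9895*x-.1445*y,300+.1445*x+.9895*y,z]) for x,y,z in((-176,35,80),(-176,-35,80),(-176,-35,20),(-176,35,20))])
print(ray("scene",[490/2.5+220,378/2.5+130],71),ray("scene",[490/2.5+220,378/2.5+130],50))
cal=bot.calibration("scene");print(-np.array(cal["R"]).T@np.ravel(cal["t"]))
t=bot.camera("top")[230:400,260:480];cv2.imwrite("pics/t1.png",cv2.resize(t,None,fx=3,fy=3)[:,:,::-1])
E
```

```text
tcp [491. 414.] plate corners [array([392., 394.]), array([483., 342.]), array([473., 430.]), array([385., 483.])]
[375.32229191 249.1048301   71.        ] [395.98851322 229.06182282  50.        ]
[-104.76577805  714.71528394  558.84193874]
```

View pics/t1.png

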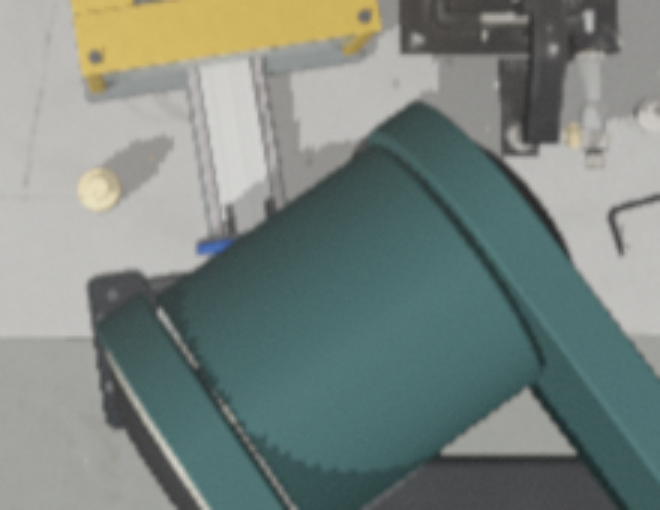

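The camera is off to the robot's left, so the finger seen just right of the plate matches a TCP in front of it. The top view agrees, with the gripper outside the plate. I'll push in steps.

>>> send_rows(
  rows=[
    [-1, 0, 0, 0.04, 0, 0, 0],
    [-1, 0.03, 0, 0.04, 0, 0, 0],
    [-1, 0.06, 0, 0.04, 0, 0, 0],
    [-1, 0.09, 0, 0.04, 0, 0, 0],
    [-1, 0.12, 0, 0.04, 0, 0, 0],
    [-1, 0.15, 0, 0.04, 0, 0, 0],
    [-1, 0.15, 0, 0.04, 0, 0, 0],
  ],
)

```text
time_s: 5.48
tcp_pos: [394.7, 276.5, 57.8]
tcp_rot: [3.133, 0.227, -0.0]
force: [0.0, 0.8, 0.7]
width: 0.6
gripper_force: 0.0
```

>>> send_rows(
  rows=[
    [-1, 0.03, 0, 0, 0, 0, 0],
    [-1, 0.06, 0, 0, 0, 0, 0],
    [-1, 0.07, 0, 0, 0, 0, 0],
    [-1, 0.08, 0, 0, 0, 0, 0],
    [-1, 0.08, 0, 0, 0, 0, 0],
  ],
)

```text
time_s: 6.1
tcp_pos: [418.0, 280.0, 57.9]
tcp_rot: [3.133, 0.227, -0.0]
force: [0.5, -0.2, 0.7]
width: 0.2
gripper_force: 0.0
```

```bash
python3 - <<'E'
from h import *
a=bot.camera("scene")[130:350,220:500];cv2.imwrite("pics/s2.png",cv2.resize(a,None,fx=2.5,fy=2.5)[:,:,::-1])
print(bot.get_obs()["force"])
E
```

```text
[-0.35578852 -0.24947706  0.14172111]
```

View pics/s2.png

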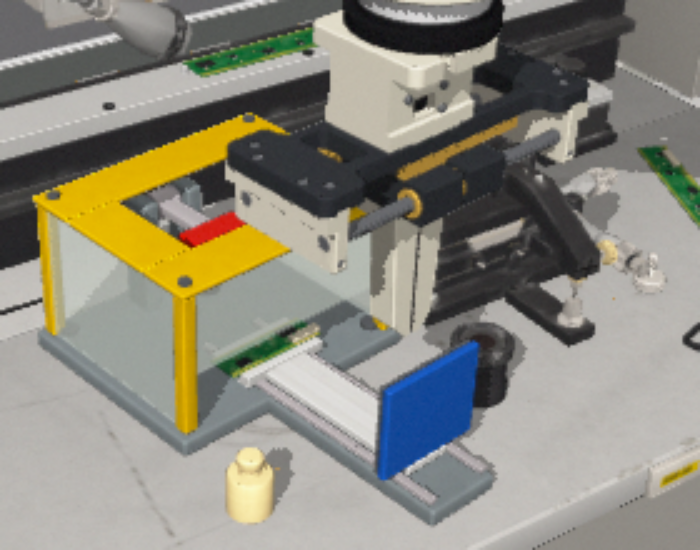

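The fingers seem to have passed without touching: the plate and the loupe haven't moved. I'll check the gripper's apparent position in both cameras against the measured pose.

```bash
python3 - <<'E'
from h import *
o=bot.get_obs();p=o["tcp_pos"];print(p)
g=lambda X:np.round((proj("scene",X)-[220,130])*2.5)
for z in (0,19,60,84,120): print(z,[g(p+[.1445*-y,.9895*y,z]) for y in(-94,-17,0,17,94)])
print(ray("scene",[405/2.5+220,330/2.5+130],58),ray("scene",[405/2.5+220,330/2.5+130],100))
t=bot.camera("top")[150:350,220:440];cv2.imwrite("pics/t2.png",cv2.resize(t,None,fx=3,fy=3)[:,:,::-1])
g=lambda X:np.round((proj("top",X)-[220,150])*3)
for z in (0,84,120): print(z,[g(p+[.1445*-y,.9895*y,z]) for y in(-94,-17,0,17,94)])
cal=bot.calibration("top");print(-np.array(cal["R"]).T@np.ravel(cal["t"]))
E
```

```text
[417.89041754 280.00507897  57.92158907]
0 [array([507., 313.]), array([415., 364.]), array([393., 376.]), array([371., 388.]), array([265., 447.])]
19 [array([511., 285.]), array([417., 336.]), array([395., 348.]), array([373., 360.]), array([265., 418.])]
60 [array([518., 224.]), array([423., 272.]), array([400., 284.]), array([377., 296.]), array([266., 352.])]
84 [array([523., 186.]), array([426., 234.]), array([403., 245.]), array([380., 256.]), array([267., 312.])]
120 [array([530., 128.]), array([431., 173.]), array([407., 184.]), array([384., 195.]), array([268., 248.])]
[449.21580553 247.91055144  58.        ] [402.7595791  287.05623244 100.        ]
0 [array([525., 409.]), array([395., 428.]), array([367., 433.]), array([338., 437.]), array([207., 457.])]
84 [array([551., 397.]), array([408., 419.]), array([376., 424.]), array([344., 429.]), array([199., 451.])]
120 [array([564., 391.]), array([414., 414.]), array([380., 419.]), array([347., 424.]), array([195., 448.])]
[369.17303956 330.66151753 927.29980474]
```

View pics/t2.png

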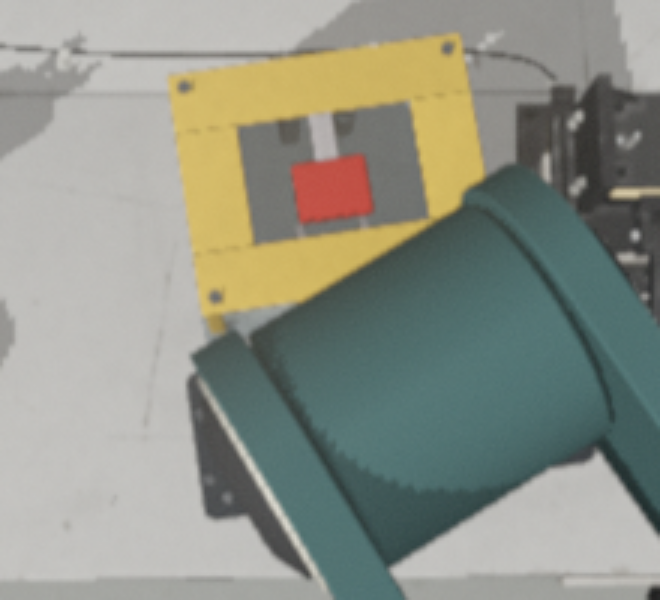

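Top view agrees with the measured pose. In the scene view the visible fingertips end about 25 mm above the projected TCP, so they passed just over the plate. I'll raise, go back to the outside and look closely.

>>> send_rows(
  rows=[
    [-1, 0, 0, -0.167, 0, 0, 0],
    [-1, 0, 0, -0.167, 0, 0, 0],
    [-1, -0.15, 0, -0.167, 0, 0, 0],
    [-1, -0.267, 0, -0.167, 0, 0, 0],
    [-1, -0.267, 0, -0.1, 0, 0, 0],
    [-1, -0.267, 0, -0.1, 0, 0, 0],
    [-1, -0.267, 0, -0.1, 0, 0, 0],
  ],
)

```text
time_s: 7.08
tcp_pos: [339.2, 268.4, 87.7]
tcp_rot: [3.133, 0.227, -0.001]
force: [1.0, 0.0, 0.1]
width: 0.5
gripper_force: 0.0
```

```bash
python3 - <<'E'
from h import *
o=bot.get_obs();p=o["tcp_pos"];print(p,o["tcp_rot"],o["joints"],bot.grip_depth)
a=np.ascontiguousarray(bot.camera("scene")[150:310,320:500,::-1]);a=cv2.resize(a,None,fx=4,fy=4,interpolation=2)
for z in(0,25):
  for y in(-17,0,17):
    u=(proj("scene",p+[-.1445*y,.9895*y,z])-[320,150])*4;cv2.circle(a,tuple(int(v) for v in u),3,(0,0,255) if z==0 else (255,0,255),-1)
cv2.imwrite("pics/s3.png",a)
E
```

```text
[339.16864197 268.44229985  87.73259075] [ 3.13298478e+00  2.26590541e-01 -1.05579951e-03] [ 6.10546897e-01 -3.98248519e-01  2.06004898e+00 -1.97824061e-05
  1.48058694e+00  2.03694808e+00] 18.8
```

View pics/s3.png

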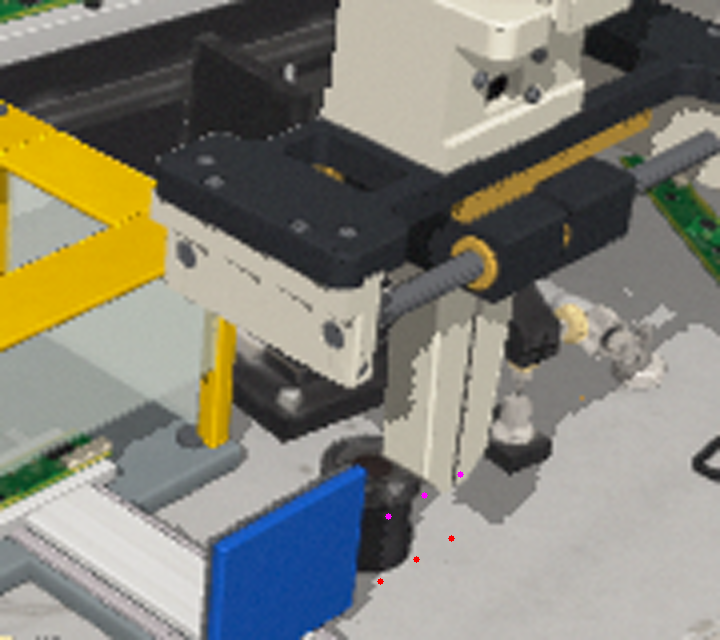

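The magenta dots (TCP + 25 mm) sit near the visible tips at about (440,480), while the red dots (reported TCP) are well below. So the real tips are roughly 25–30 mm higher than reported. I'll push lower, at TCP z ≈ 27 (tip about 55).

>>> send_rows(
  rows=[
    [-1, 0, 0, 0.1, 0, 0, 0],
    [-1, 0, 0, 0.17, 0, 0, 0],
    [-1, 0, 0, 0.2, 0, 0, 0],
    [-1, 0, 0, 0.2, 0, 0, 0],
    [-1, 0.06, 0, 0.2, 0, 0, 0],
    [-1, 0.1, 0, 0.2, 0, 0, 0],
    [-1, 0.13, 0, 0.2, 0, 0, 0],
  ],
)

```text
time_s: 8.0
tcp_pos: [378.1, 274.3, 28.4]
tcp_rot: [-3.133, -0.227, -0.001]
force: [0.6, 0.0, 0.3]
width: 0.3
gripper_force: 0.0
```

>>> send_rows(
  rows=[
    [-1, 0.03, 0, 0, 0, 0, 0],
    [-1, 0.06, 0, 0, 0, 0, 0],
    [-1, 0.09, 0, 0, 0, 0, 0],
  ],
)

```text
time_s: 8.38
tcp_pos: [404.4, 278.1, 28.0]
tcp_rot: [-3.133, -0.227, 0.0]
force: [-2.8, -0.0, 2.4]
width: 0.6
gripper_force: 1.7
```

Contact now, with −2.8 N of friction. Continuing home.

>>> send_rows(
  rows=[
    [-1, 0.03, 0, 0, 0, 0, 0],
    [-1, 0.06, 0, 0, 0, 0, 0],
    [-1, 0.08, 0, 0, 0, 0, 0],
  ],
)

```text
time_s: 8.75
tcp_pos: [428.2, 281.5, 27.9]
tcp_rot: [3.133, 0.227, -0.0]
force: [-3.9, 0.3, 3.2]
width: 0.4
gripper_force: 1.6
```

>>> send_rows(
  rows=[
    [-1, 0.01, 0, 0, 0, 0, 0],
    [-1, 0.02, 0, 0, 0, 0, 0],
    [-1, 0.02, 0, 0, 0, 0, 0],
  ],
)

```text
time_s: 9.12
tcp_pos: [433.9, 282.2, 27.9]
tcp_rot: [3.133, 0.227, 0.001]
force: [-0.0, 0.4, 0.1]
width: 0.1
gripper_force: 0.0
```

>>> send_rows(
  rows=[
    [-1, 0.007, 0, 0, 0, 0, 0],
    [-1, 0.013, 0, 0, 0, 0, 0],
  ],
)

```text
time_s: 9.38
tcp_pos: [436.5, 282.7, 27.9]
tcp_rot: [3.133, 0.227, -0.004]
force: [-20.7, -5.3, 11.9]
width: 0.6
gripper_force: 10.9
```

>>> send_rows(
  rows=[
    [-1, 0.007, 0, 0, 0, 0, 0],
    [-1, 0.01, 0, 0, 0, 0, 0],
  ],
)

```text
time_s: 9.62
tcp_pos: [436.4, 282.6, 27.9]
tcp_rot: [3.131, 0.228, -0.016]
force: [-48.0, -10.7, 28.7]
width: 0.3
gripper_force: 24.7
```

Firm against the stop. Back off, then rise.

>>> send_rows(
  rows=[
    [-1, 0, 0, 0, 0, 0, 0],
    [-1, -0.06, 0, 0, 0, 0, 0],
    [-1, -0.12, 0, 0, 0, 0, 0],
    [-1, -0.12, 0, -0.2, 0, 0, 0],
    [-1, -0.12, 0, -0.4, 0, 0, 0],
    [-1, -0.12, 0, -0.54, 0, 0, 0],
    [-1, -0.12, 0, -0.54, 0, 0, 0],
    [-1, -0.12, 0, -0.54, 0, 0, 0],
  ],
)

```text
time_s: 10.62
tcp_pos: [404.8, 278.0, 189.1]
tcp_rot: [3.133, 0.227, -0.001]
force: [-0.1, 0.5, -0.1]
width: 0.4
gripper_force: 0.0
```

```bash
python3 - <<'E'
from h import *
o=bot.get_obs();p=o["tcp_pos"];print(p,o["tcp_rot"],o["force"])
bot.camera("scene");bot.camera("top")
for c in("scene","top"):
  for n in ("lever_pad","push_face","gauge_weight","loupe"):
    d=bot.tip_of(n,c);z={"lever_pad":84,"push_face":60}.get(n,0)
    if d:X=ray(c,d[0]["xy"],z);v=X[:2]-[562.5,300];print(c,n,round(d[0]["conf"],2),np.round([v@[.9895,.1445],v@[-.1445,.9895]],1))
d=np.array([558.5,299.4])-p[:2];print("shift",d@[.9895,.1445]/300,d@[.1445,-.9895]/300)
E
```

```text
[404.84345026 277.98855376 189.08125653] [ 3.13303782e+00  2.27097653e-01 -6.19552354e-04] [-0.13968717  0.46005118 -0.07494375]
scene lever_pad 0.64 [-3.2  3.6]
scene push_face 0.75 [-120.7    4.8]
scene gauge_weight 0.89 [-132.2   91.2]
scene loupe 0.64 [-137.1  -78.1]
top lever_pad 0.8 [-3.8  2.7]
shift 0.5171236998482747 0.0033891512728812735
```

The carrier reads home, with the push face at −120 mm. I'll move over the window.

>>> send_rows(
  rows=[
    [-1, 0.15, 0.003, 0, 0, 0, 0],
    [-1, 0.3, 0.003, 0, 0, 0, 0],
    [-1, 0.42, 0.003, 0, 0, 0, 0],
    [-1, 0.5, 0.003, 0, 0, 0, 0],
    [-1, 0.517, 0.003, 0, 0, 0, 0],
    [-1, 0.517, 0.003, 0, 0, 0, 0],
  ],
)

```text
time_s: 11.88
tcp_pos: [558.1, 299.5, 189.8]
tcp_rot: [3.133, 0.227, -0.001]
force: [0.3, -0.5, 0.4]
width: 0.5
gripper_force: 0.0
```

>>> send_rows(
  rows=[
    [-1, 0, 0, 0.1, 0, 0, 0],
    [-1, 0, 0, 0.2, 0, 0, 0],
    [-1, 0, 0, 0.25, 0, 0, 0],
    [-1, 0, 0, 0.25, 0, 0, 0],
  ],
)

```text
time_s: 12.38
tcp_pos: [557.8, 299.5, 114.7]
tcp_rot: [3.133, 0.228, -0.001]
force: [-0.8, -0.1, -0.1]
width: 0.5
gripper_force: 0.0
```

```bash
python3 - <<'E'
from h import *
o=bot.get_obs();p=o["tcp_pos"];print(p,o["tcp_rot"],o["force"])
a=bot.camera("scene")[100:320,200:480];cv2.imwrite("pics/s4.png",cv2.resize(a,None,fx=2.8,fy=2.7)[:,:,::-1])
E
```

```text
[557.80239149 299.52331228 114.65608575] [ 3.13302131e+00  2.27647782e-01 -1.39353492e-03] [-0.7710744  -0.08558641 -0.05037551]
```

View pics/s4.png

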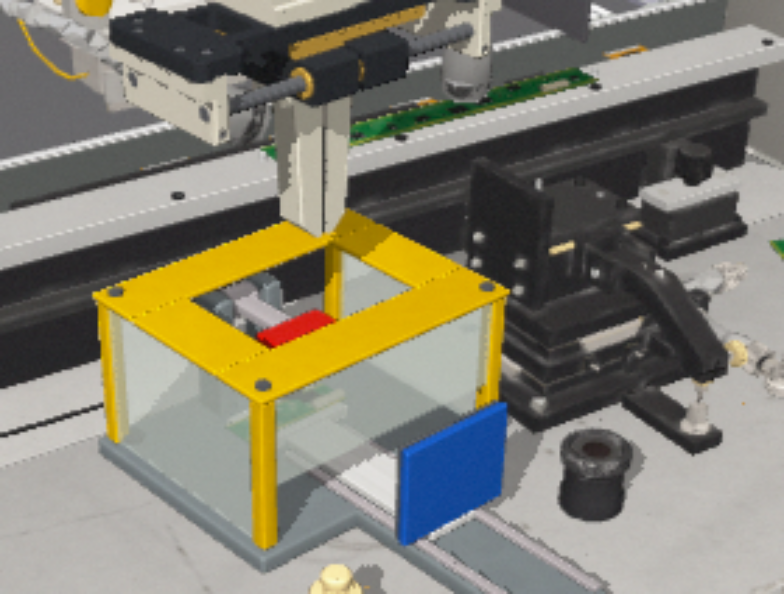

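The fingertips are over the window at about (320,230), still above the frame, and the blue plate is home at about (450,470). I'll descend in steps and watch the force.

>>> send_rows(
  rows=[
    [-1, 0, 0, 0.03, 0, 0, 0],
    [-1, 0, 0, 0.06, 0, 0, 0],
    [-1, 0, 0, 0.08, 0, 0, 0],
    [-1, 0, 0, 0.08, 0, 0, 0],
  ],
)

```text
time_s: 12.92
tcp_pos: [558.2, 299.5, 90.3]
tcp_rot: [3.133, 0.227, -0.001]
force: [-0.0, 0.6, -0.2]
width: 0.5
gripper_force: 0.0
```

>>> send_rows(
  rows=[
    [-1, 0, 0, 0.02, 0, 0, 0],
    [-1, 0, 0, 0.04, 0, 0, 0],
    [-1, 0, 0, 0.06, 0, 0, 0],
    [-1, 0, 0, 0.07, 0, 0, 0],
    [-1, 0, 0, 0.07, 0, 0, 0],
  ],
)

```text
time_s: 13.55
tcp_pos: [558.4, 299.5, 69.7]
tcp_rot: [3.133, 0.227, -0.0]
force: [0.2, -0.5, 0.2]
width: 0.3
gripper_force: 0.0
```

>>> send_rows(
  rows=[
    [-1, 0, 0, 0.01, 0, 0, 0],
    [-1, 0, 0, 0.02, 0, 0, 0],
    [-1, 0, 0, 0.03, 0, 0, 0],
    [-1, 0, 0, 0.03, 0, 0, 0],
  ],
)

```text
time_s: 14.05
tcp_pos: [558.4, 299.5, 60.6]
tcp_rot: [3.133, 0.227, -0.001]
force: [-0.2, -0.4, 0.9]
width: 0.1
gripper_force: 0.0
```

>>> send_rows(
  rows=[
    [-1, 0, 0, 0.01, 0, 0, 0],
    [-1, 0, 0, 0.02, 0, 0, 0],
    [-1, 0, 0, 0.02, 0, 0, 0],
  ],
)

```text
time_s: 14.42
tcp_pos: [558.4, 299.5, 54.6]
tcp_rot: [3.133, 0.227, -0.001]
force: [0.9, 0.7, 0.6]
width: 0.5
gripper_force: 0.0
```

>>> send_rows(
  rows=[
    [-1, 0, 0, 0.01, 0, 0, 0],
    [-1, 0, 0, 0.02, 0, 0, 0],
    [-1, 0, 0, 0.02, 0, 0, 0],
  ],
)

```text
time_s: 14.8
tcp_pos: [558.5, 299.7, 49.2]
tcp_rot: [-3.133, -0.227, -0.0]
force: [-2.1, -1.4, 5.7]
width: 0.4
gripper_force: 2.8
```

Contact at about z 51. Pressing on in small steps.

>>> send_rows(
  rows=[
    [-1, 0, 0, 0.01, 0, 0, 0],
    [-1, 0, 0, 0.02, 0, 0, 0],
    [-1, 0, 0, 0.02, 0, 0, 0],
  ],
)

```text
time_s: 15.18
tcp_pos: [558.4, 299.7, 43.3]
tcp_rot: [-3.133, -0.227, 0.0]
force: [-3.3, -1.2, 7.4]
width: 0.3
gripper_force: 3.9
```

>>> send_rows(
  rows=[
    [-1, 0, 0, 0.01, 0, 0, 0],
    [-1, 0, 0, 0.013, 0, 0, 0],
    [-1, 0, 0, 0.013, 0, 0, 0],
  ],
)

```text
time_s: 15.55
tcp_pos: [558.6, 299.7, 39.7]
tcp_rot: [-3.133, -0.227, -0.001]
force: [-3.4, -1.1, 8.2]
width: 0.3
gripper_force: 4.5
```

>>> send_rows(
  rows=[
    [-1, 0, 0, 0.007, 0, 0, 0],
    [-1, 0, 0, 0.01, 0, 0, 0],
    [-1, 0, 0, 0.01, 0, 0, 0],
  ],
)

```text
time_s: 15.92
tcp_pos: [558.8, 299.7, 37.0]
tcp_rot: [-3.133, -0.227, -0.002]
force: [-2.8, -0.6, 9.4]
width: 0.3
gripper_force: 4.8
```

>>> send_rows(
  rows=[
    [-1, 0, 0, 0.003, 0, 0, 0],
    [-1, 0, 0, 0.005, 0, 0, 0],
    [-1, 0, 0, 0.005, 0, 0, 0],
  ],
)

```text
time_s: 16.3
tcp_pos: [559.0, 299.8, 36.5]
tcp_rot: [-3.133, -0.227, -0.002]
force: [-6.8, -3.8, 16.8]
width: 0.3
gripper_force: 9.3
```

The force jumped to about 17 N, so the lever is on its stop. One short hold, then I'll hand in.

>>> send_rows(
  rows=[
    [-1, 0, 0, 0.002, 0, 0, 0],
    [-1, 0, 0, 0.002, 0, 0, 0],
    [-1, 0, 0, 0.002, 0, 0, 0],
  ],
)

```text
time_s: 16.68
tcp_pos: [559.0, 299.8, 36.3]
tcp_rot: [-3.133, -0.227, -0.003]
force: [-7.4, -4.7, 20.8]
width: 0.5
gripper_force: 11.5
```

```bash
python3 - <<'E'
from h import *
o=bot.get_obs();print(o["tcp_pos"],o["force"])
bot.camera("scene");d=bot.tip_of("push_face","scene")[0];print(d["conf"],ray("scene",d["xy"],60))
print(bot.job_done())
E
```

```text
[559.03314547 299.84056196  36.32071097] [-7.38771397 -4.74015014 20.76265316]
0.87 [441.90720635 289.20838452  60.        ]
the job is handed in; nothing more can be done
None
```

The job is handed in (verdict not shown): the carrier is fully home and the fingers hold the lever pad on its stop at about 21 N; a first push passed over the plate because the real fingertips sit about 30 mm above the reported TCP, so I redid it lower.

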